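# Oil and set the pressure screw of a table-top printing press

## Robot

A 7-joint arm with a two-finger parallel gripper is mounted at the origin on the work surface. World frame = base frame: x ahead of the robot, y to its left, z up, the work surface at z = 0. Lengths are in m, angles in rad, forces in N, time in s.
With the tool pointing down it reaches from about 0.4 to 0.85 m from the base axis. Payload 10.4 kg.
Tool frame: the origin (TCP) lies at the very end of the fingers, on their centre line; the grasp point (between the pads) lies 19 mm behind it (r.grasp_offset is the distance from the TCP to the grasp point, in m); y points along the fingers, z is the direction in which the jaws open and shut, and the axes are right-handed (so a half turn about y gives the same grasp; the last joint's range is limited). The gripper opens to 87 mm and grips with 3 to 60 N. Pads are 19 mm wide; open, the fingers measure 117 mm over their backs; the gripper's body (75 mm by 190 mm) begins 51 mm behind the grasp point.
Start: joints at [1.31, 0.332, -0.065, 1.46, 0.022, 1.35, -0.088], TCP at [0.147, -0.607, 0.223] pointing down, gripper open.
Joint ranges: [-2.6, 2.6], [-0.5, 2.12], [-1.47, 1.34], [0.16, 2.42], [-1.27, 4.41], [0.06, 2.06], [-2.6, 2.6]. Speed limits (rad/s): [2.22, 2.22, 2.79, 2.79, 3.14, 3.14, 3.14].

## Interface

Orientations are given as a rotation vector (axis times angle).
In Python, from cell import r gives the robot as it stands.
- The arm moves only by the tool arm_command, never from a script. Its argument "rows" is a list of rows, each a list of 2 entries, a list of its own where there are three numbers: the shift along the world's x, y, z in mm, then the turn, a rotation vector about the world's x, y, z in rad. In form: [[[x, y, z], [wx, wy, wz]], ...]. A call has 1 to 5 rows; each row shifts and turns the commanded pose from where the row before left it; what a row does not reach is not made up. A row lasts 1/8 s, in which the tool goes at most 62.5 mm and 10.7 degrees, less where a joint would pass 70% of its speed; a pose out of reach is approached as far as the arm can. A call is refused whole if a number of a shift passes 62.5 or a number of a turn 0.188, either way. A call with a gripper value outside its range is refused whole. "jaw" is the opening, from 0 (shut) to 1 (fully open), set as the call begins (left out, the last holds). The fingers move at their own pace and stop on an object; the grip force is fixed at half the most. Time passes only in rows, so rows that do not move let the fingers close. It gives the time, the measured TCP pose, the force and the opening at its end, in the units of the state.
- r.read_state(): the state, without advancing time (a new reading comes with each control period).
- r.grab_frame(name): name is "side" or "top"; returns (picture, depth): 420x560x3 uint8, red, green, blue; 420x560 float32, m along the optical axis (not along the pixel's ray), 0 where there is no reading.
- r.camera_info(name): a dict with "fx", "fy", "cx", "cy" (pixels), "R" (3x3) and "t" (3): a world point X has camera coordinates R X + t. Camera axes: x right, y down, z forward; pixel columns grow to the right and rows downward; lengths in m; the calibration is good to about 2 mm. A picture is of the moment at which its call begins. camera_info takes no time and is no camera call.
- r.hand_in(): hands the job in, once; it reports no verdict.
Trained networks look in the newest picture that a camera, given by its name, has taken for a name from the list of things; names that differ only in an ending like _2 or _b are one class to them, and where a whole thing is asked for, a point or a joint stands for the part that bears it (a point fixed in the world has none). Each returns a list of dicts, best first, with "conf" (0 to 1); they miss things now and then, are a little off and sometimes report something else, mostly with a low value. They report only what shows in the picture. A call takes as long as a camera call.
- r.look_for(camera, name): "extent" ([centre column, centre row, width, height] as shares, 0 to 1, of the picture: columns of its width, rows of its height, round what is visible of it).
- r.cut_out(camera, name): "region" (420x560 bool, what is visible of it) and "extent" ([centre column, centre row, width, height] as shares, 0 to 1, of the picture: columns of its width, rows of its height, round what is visible of it).
- r.tip_of(camera, name): "xy" ([column, row] as shares, 0 to 1, of the picture: columns of its width, rows of its height: a listed point, or the origin of a listed thing).
The state is a dict: "clock": time; "joint_positions": joint angles; "joint_vel": joint speeds; "tau": joint torques, N m; "ee_pos": TCP position; "tcp_rot": TCP orientation; "wrist_force": force on the tool from outside, world axes, zero at the start; "wrist_torque": the same for the moment, N m; "grip_width": opening from 0.0 (shut) to 1.0 (fully open).
Only numpy, scipy, OpenCV 4.12 (cv2) and the standard library are available. Lean on these libraries where they do the work, as an engineer would, in place of code of your own. Each camera call takes 0.05 s, during which the arm holds its last target.

## Task

Set the right-hand pressure screw of the printing press: first press the cap of the lubricant can clipped beside it right down and let it spring back up, so the thread gets oiled. Then turn that screw down (clockwise) until it seats, back it off a quarter turn and finish still gripping it there, steady, ready for me to nip up its lock nut. The left-hand screw is already set, so leave it and the things lying about alone.

Things in the scene. Friction and masses are not known exactly. Their poses are not given: they have to be found in the camera images.
- press: Small printing press, blue-grey frame, fixed. Origin: centre of its base's underside, on the table. x runs along the plywood bed (400 x 196 mm, top 62 mm up), away from the robot; y along the roller to the four-spoked capstan (182 to 210 mm out, at most 196 mm high). Cheeks 100 x 36 mm, 150 mm high, stand at y = +130 (left) and -130 mm (right, as seen from the robot), a vertical screw in each.
- right_screw_grip: Flat brass thumb grip atop the right-hand pressure screw: upright plate 46 wide (its x), 12 thick (its y), 32 mm high, red mark at its +x end. Origin: its centre, on the screw's vertical axis, 214 mm above the table; turns with the screw, rises 0.3 mm per rad backed off. Below: neck 13 across, 10 high, then an 11 mm rod and a slack 23 mm lock nut, its top 182 mm up. Turning takes 0.06 Nm.
- right_screw (a joint): Angle of the right-hand pressure screw in rad: 0 = seated against a hard stop, growing as it is backed off, anticlockwise seen from above; a quarter turn is 1.571. It starts between 1.0 and 2.2 and stays where it is left.
- left_screw (a joint): Angle of the left-hand pressure screw, the same sort of screw on the other cheek, already a quarter turn off its seat (1.571) with its lock nut tight down on the cheek. Not to be turned.
- nozzle_top (a point): Centre of the top of the white spray cap (22 mm across) of the lubricant can, 178 mm above the table when up. The blue can (45 mm across) is clipped upright to the outer side of the right cheek, fixed, its axis 95 mm from the screw's; a thin orange straw runs from the cap towards the screw's thread, 167 mm above the table.
- nozzle (a joint): How far the spray cap is pressed down, m: 0 = up, 0.005 = right down on its stop. Sprung: it starts to move at 2 N, is right down at 6 N, and springs back by itself.
- block: Bystander: mounted lino block, 75 x 105 x 21 mm, lying on the near end of the press bed. Origin under its centre.
- brayer: Bystander: black ink roller with a wooden handle, 170 x 100 x 35 mm, on the glass inking slab on the left. Origin under its roller.
- ink_tin: Bystander: ink tin, 87 mm across, 44 mm high, on the right. Origin under its centre.
- ink_knife: Bystander: ink spatula, 180 mm long, lying on the left. Origin under it.
- baren: Bystander: wooden rubbing disc with a knob, 110 mm across, 53 mm high, on the right. Origin under its centre.
- gouge: Bystander: small carving gouge with a dark palm handle, 120 mm long, 38 mm high, lying to the right of the spray can. Origin under its handle.
- pencil_pot: Bystander: terracotta pot of pencils, 76 mm across, 175 mm high, on the right. Origin under its centre.

How it is judged:
By the outcome, as a careful person would: the job done as asked, in the order asked, and still so for the second after the job is handed in, while the arm keeps its last pose, push and grip.
It also fails if it takes over 54 s, if anything falls off the work surface, if the arm or the gripper's body presses on something with over 40 N, if the wrist force passes 120 N, or if a joint passes its speed limit or range.

## Working session

There is one attempt and no reset: what is moved stays moved. The work goes in short steps, Python scripts to look and compute and a tool call to move; the robot and the scene stay as the last step left them, time stands still between calls to the robot, and variables do not carry over. Pictures are saved under pics/ and viewed, and the job is handed in when it is done.

Besides the shell and the picture viewer there is one more tool, called as name(argument=value, ...) on one line, values as JSON. arm_command: Moves the arm, as the interface text tells. Its arguments: {"type":"object","properties":{"rows":{"type":"array","items":{"type":"array"}},"jaw":{"type":"number"}},"required":["rows"]}

```bash
ls; mkdir -p pics; cat > h.py <<'E'
import numpy as np, cv2
from cell import r
def save(name,fn):
    im,d=r.grab_frame(name); cv2.imwrite('pics/'+fn,im[:,:,::-1]); np.save('pics/'+fn+'.npy',d); return im,d
def unproj(cam,u,v,z):
    c=r.camera_info(cam); p=np.array([(u-c['cx'])/c['fx']*z,(v-c['cy'])/c['fy']*z,z]); return c['R'].T@(p-c['t'])
def proj(cam,X):
    c=r.camera_info(cam); p=c['R']@np.array(X)+c['t']; return p[0]/p[2]*c['fx']+c['cx'],p[1]/p[2]*c['fy']+c['cy'],p[2]
def onplane(cam,u,v,h):
    c=r.camera_info(cam); d=c['R'].T@np.array([(u-c['cx'])/c['fx'],(v-c['cy'])/c['fy'],1]); o=-c['R'].T@c['t']; return o+d*(h-o[2])/d[2]
E
python3 - <<'E'
from h import *
np.set_printoptions(precision=4,suppress=True)
print(r.read_state())
for c in('side','top'):
    save(c,c+'0.png'); i=r.camera_info(c); print(c,i, -i['R'].T@i['t'])
    for n in('right_screw_grip','nozzle_top','press'):
        print(n,[(round(q['conf'],2),np.array(q['xy'])*[560,420]) for q in r.tip_of(c,n)])
E
```

```text
pics
{'clock': 0.0, 'joint_positions': array([ 1.3104,  0.3328, -0.0647,  1.461 ,  0.0216,  1.3499, -0.0885]), 'joint_vel': array([ 0.001 ,  0.0012,  0.001 ,  0.0005, -0.0003, -0.0022,  0.0012]), 'tau': array([ -0.    , -62.3255,   0.0247, -38.99  ,  -0.0614,   0.0401,
         0.0001]), 'ee_pos': array([ 0.1471, -0.607 ,  0.2218]), 'tcp_rot': array([-0.2505,  2.0968, -2.0939]), 'wrist_force': array([-0.4541,  0.117 ,  0.8723]), 'wrist_torque': array([-0.0564, -0.0062,  0.0179]), 'grip_width': 1.0003047712697961}
side {'fx': 515.6093541127095, 'fy': 515.6093541127095, 'cx': 275.6291822040432, 'cy': 195.45868167918678, 'R': array([[ 0.9399, -0.3408,  0.0191],
       [-0.2214, -0.6511, -0.726 ],
       [ 0.2599,  0.6782, -0.6874]]), 't': array([-0.4746,  0.2633,  1.4778])} [ 0.1204 -0.9926  1.216 ]
right_screw_grip []
nozzle_top [(0.5, array([336.616, 241.92 ]))]
press [(0.81, array([292.488, 231.294])), (0.65, array([258.384, 228.9  ]))]
top {'fx': 485.9430572093089, 'fy': 485.9430572093089, 'cx': 277.03015653466673, 'cy': 202.23398624007427, 'R': array([[-0.0225, -0.9997,  0.0025],
       [-0.988 ,  0.0219, -0.1529],
       [ 0.1528, -0.006 , -0.9882]]), 't': array([0.0491, 0.5461, 1.4764])} [0.315  0.0459 1.5424]
right_screw_grip [(0.43, array([320.88 , 173.796]))]
nozzle_top [(0.5, array([354.088, 169.386]))]
press [(0.59, array([275.184, 195.72 ]))]
```

View pics/side0.png

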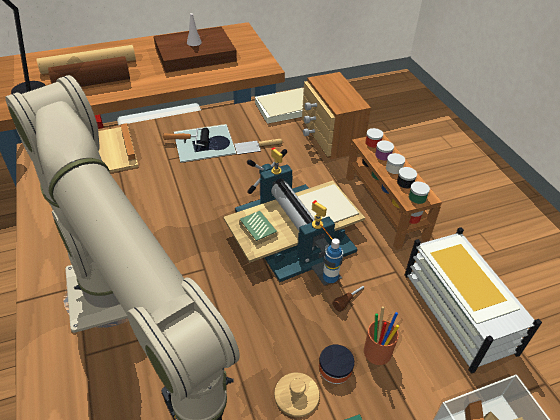

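View pics/top0.png

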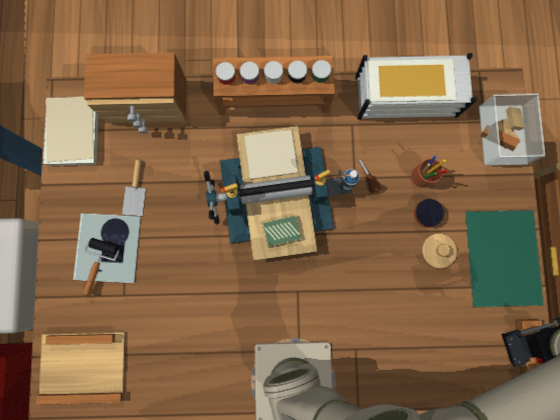

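```bash
python3 - <<'E'
import cv2
a=cv2.imread('pics/top0.png')[120:240,250:410]; b=cv2.imread('pics/side0.png')[150:300,230:430]
cv2.imwrite('pics/topz.png',cv2.resize(a,None,fx=5,fy=5,interpolation=cv2.INTER_CUBIC))
cv2.imwrite('pics/sidez.png',cv2.resize(b,None,fx=4,fy=4,interpolation=cv2.INTER_CUBIC))
E
```

```text
(no output)
```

View pics/topz.png

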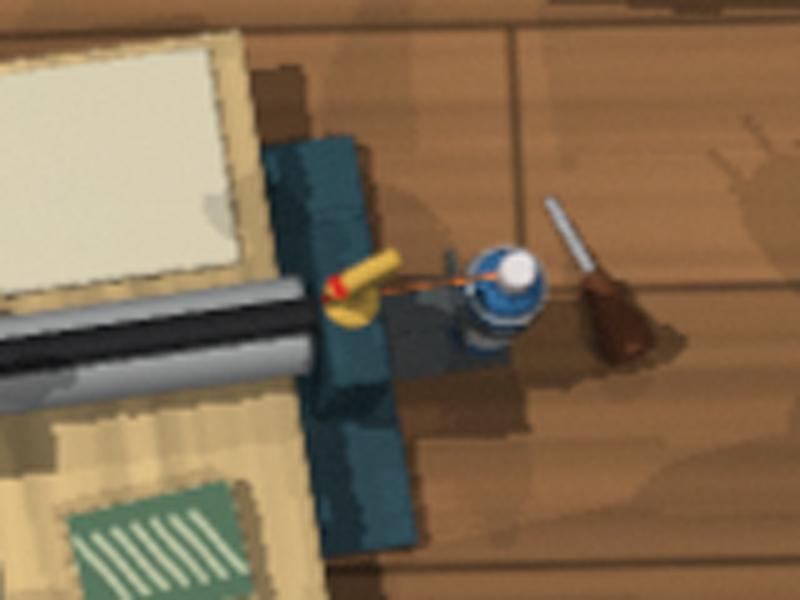

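View pics/sidez.png

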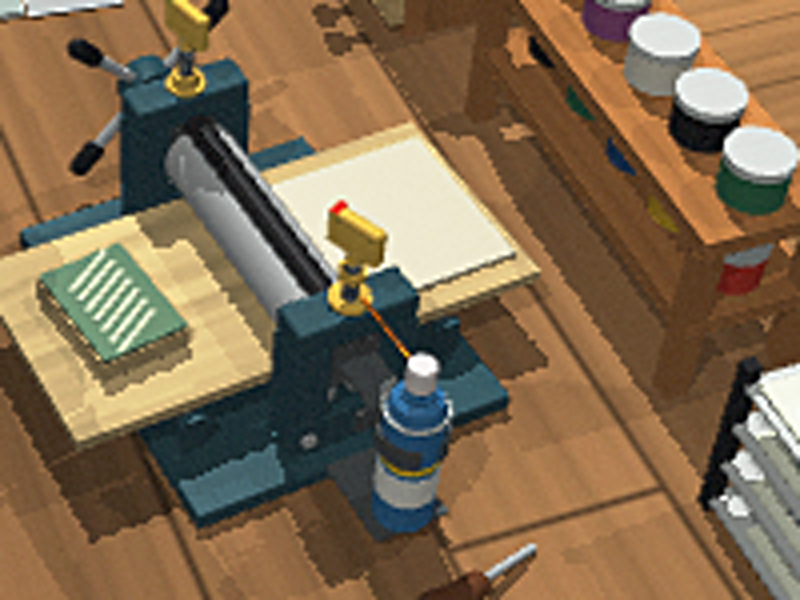

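The top view shows the right grip at about (322,175) with its red end on the left (+y, slightly −x), and the white cap at about (353,174). The side view shows the grip at about (319,208) and the cap at about (335,242). Next I measure both by colour and depth.

```bash
cat > meas.py <<'E'
from h import *
np.set_printoptions(precision=4,suppress=True)
def cloud(cam,im,d,box):
    u0,u1,v0,v1=box; V,U=np.mgrid[v0:v1,u0:u1]; z=d[V,U]; c=r.camera_info(cam)
    P=np.stack([(U-c['cx'])/c['fx']*z,(V-c['cy'])/c['fy']*z,z],-1)
    return (P-c['t'])@c['R'], im[V,U], U,V
def clouds(cam,fn,box):
    im=cv2.imread('pics/'+fn)[:,:,::-1]; d=np.load('pics/'+fn+'.npy'); return cloud(cam,im,d,box)
E
python3 - <<'E'
from meas import *
for cam,fn,b in (('top','top0.png',(305,375,155,200)),('side','side0.png',(300,350,190,260))):
    P,C,U,V=clouds(cam,fn,b); C=C.astype(int); R,G,B=C[...,0],C[...,1],C[...,2]
    z=P[...,2]
    print(cam)
    for n,m in (('grip',(z>0.196)&(z<0.24)),('red',(R>180)&(G<90)&(B<90)&(z>.19)),('white',(z>0.16)&(z<0.19)&(R>150)&(B>150)&(G>150)),('straw',(R>180)&(G>80)&(G<150)&(B<80)&(z<0.185)&(z>.15))):
        if m.sum()==0: print(n,0); continue
        p=P[m]; print(n,m.sum(),p.mean(0),p.min(0),p.max(0),'px',U[m].mean(),V[m].mean())
        if n in('grip','white') : 
            m2=m&(z>np.percentile(z[m],50)); p=P[m2]; q=p[:,:2]-p[:,:2].mean(0); w,v=np.linalg.eigh(q.T@q); print('  upper',p.mean(0),'dir',v[:,1],np.ptp(q@v[:,1]),np.ptp(q@v[:,0]))
# tip_of both with looser
    for n in('right_screw_grip','nozzle_top'):
        for q in r.cut_out(cam,n): print(n,q['conf'],q['region'].sum(),np.array(q['extent'])*[560,420,560,420])
E
```

```text
top
grip 91 [ 0.591  -0.0888  0.2252] [ 0.5791 -0.1115  0.1991] [ 0.6053 -0.0684  0.2348] px 322.2307692307692 175.4065934065934
  upper [ 0.5927 -0.0905  0.2304] dir [-0.4487  0.8937] 0.04460284674409568 0.011453735393057128
red 7 [ 0.5853 -0.0742  0.2288] [ 0.5804 -0.0764  0.2252] [ 0.5895 -0.0714  0.2317] px 317.14285714285717 177.28571428571428
white 36 [ 0.6047 -0.1828  0.1758] [ 0.5969 -0.1921  0.1695] [ 0.6138 -0.1738  0.1823] px 353.1388888888889 173.61111111111111
  upper [ 0.6036 -0.1839  0.1784] dir [-0.0263  0.9997] 0.015113220901704184 0.015206283513099361
straw 5 [ 0.5931 -0.1316  0.1633] [ 0.5802 -0.1687  0.1547] [ 0.6021 -0.0943  0.1718] px 335.0 178.8
right_screw_grip 0.65 87 [324.688 173.754  14.224   9.282]
nozzle_top 0.24 187 [371.    176.358  25.2    32.718]
side
grip 158 [ 0.5913 -0.0955  0.2184] [ 0.5779 -0.1169  0.1961] [ 0.6073 -0.0711  0.2365] px 318.54430379746833 208.5632911392405
  upper [ 0.5916 -0.0937  0.2274] dir [-0.459   0.8884] 0.04477825559647618 0.017610464712296988
red 6 [ 0.5873 -0.0747  0.2289] [ 0.581  -0.0787  0.2268] [ 0.5918 -0.0711  0.2313] px 314.5 201.16666666666666
white 30 [ 0.604  -0.1861  0.1769] [ 0.5952 -0.1945  0.1727] [ 0.614  -0.1766  0.1814] px 335.06666666666666 240.93333333333334
  upper [ 0.6036 -0.1861  0.179 ] dir [-0.9986  0.0521] 0.016083331151291517 0.012747182139991946
straw 7 [ 0.5949 -0.1215  0.1649] [ 0.579  -0.1444  0.1542] [ 0.6005 -0.097   0.1696] px 322.0 228.14285714285714
right_screw_grip 0.7 151 [319.592 207.438  14.224  19.698]
nozzle_top 0.67 70 [333.256 246.288   7.28   10.416]
```

```bash
python3 - <<'E'
from meas import *
from scipy.spatial.transform import Rotation as Ro
s=r.read_state(); M=Ro.from_rotvec(s['tcp_rot']).as_matrix(); print(M, 'jaw az',np.degrees(np.arctan2(M[1,2],M[0,2])))
# left screw mark, for zero direction
P,C,U,V=clouds('side','side0.png',(255,300,140,190)); C=C.astype(int); z=P[...,2]
m=(z>.199)&(z<.24); p=P[m]; print(p.mean(0)); m2=m&(z>.222); p=P[m2];q=p[:,:2]-p[:,:2].mean(0); w,v=np.linalg.eigh(q.T@q); print(p.mean(0),v[:,1])
P,C,U,V=clouds('top','top0.png',(215,245,165,205)); C=C.astype(int); z=P[...,2]
m2=(z>.222)&(z<.24); p=P[m2];q=p[:,:2]-p[:,:2].mean(0); w,v=np.linalg.eigh(q.T@q); print(p.mean(0),v[:,1])
red=(C[...,0]>160)&(C[...,1]<90); print(P[red][:, :].mean(0) if red.any() else 0)
import cv2
a=cv2.imread('pics/top0.png')[165:205,205:255]; cv2.imwrite('pics/leftz.png',cv2.resize(a,None,fx=10,fy=10,interpolation=cv2.INTER_CUBIC))
E
```

```text
[[-0.9719 -0.      0.2356]
 [-0.2356 -0.0001 -0.9719]
 [ 0.     -1.      0.0001]] jaw az -76.37494150176995
[0.5608 0.1622 0.2182]
[0.5611 0.1649 0.2274] [-0.2833  0.959 ]
[0.5621 0.1678 0.2281] [-0.2956  0.9553]
[0.5566 0.1848 0.2295]
```

View pics/leftz.png

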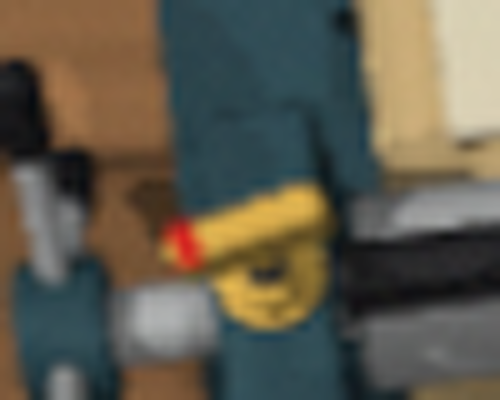

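Screw axis ≈ (0.592, −0.0915), cap ≈ (0.604, −0.185). Their distance of 94 mm fits the stated 95. The grip plate's azimuth is about 117°. I go up and across with the jaws shut, turning the jaw axis to about 27°.

arm_command(rows=[[[15,15,30],[0,0,0.12]],[[30,28,25],[0,0,0.12]],[[32,28,20],[0,0,0.12]],[[32,28,0],[0,0,0.12]],[[32,28,0],[0,0,0.12]]], jaw=0)

```text
clock: 1.23
ee_pos: [0.2893, -0.4795, 0.298]
tcp_rot: [-0.771, 1.722, -1.724]
wrist_force: [1.3, -0.4, 0.1]
grip_width: 0.516
```

arm_command(rows=[[[32,30,0],[0,0,0.12]],[[32,30,0],[0,0,0.12]],[[32,30,0],[0,0,0.12]],[[32,30,0],[0,0,0.12]],[[32,30,0],[0,0,0.12]]])

```text
clock: 1.85
ee_pos: [0.4491, -0.3294, 0.2978]
tcp_rot: [-1.145, 1.303, -1.304]
wrist_force: [0.3, 0.2, 0.1]
grip_width: 0.019
```

arm_command(rows=[[[32,30,0],[0,0,0.12]],[[32,30,0],[0,0,0.12]],[[32,30,0],[0,0,0.12]],[[32,30,0],[0,0,0.12]],[[28,25,0],[0,0,0.12]]])

```text
clock: 2.48
ee_pos: [0.6053, -0.1841, 0.2977]
tcp_rot: [-1.396, 0.855, -0.855]
wrist_force: [0.7, -1.1, -0.2]
grip_width: 0.008
```

arm_command(rows=[[[0,0,-40],[0,0,0]],[[0,0,-20],[0,0,0]],[[0,0,0],[0,0,0]]])

```text
clock: 2.85
ee_pos: [0.6034, -0.1855, 0.2361]
tcp_rot: [-1.395, 0.861, -0.857]
wrist_force: [-0.5, 0.7, 0.8]
grip_width: 0.002
```

```bash
python3 - <<'E'
from meas import *
for c in('side','top'):
    im,d=save(c,c+'1.png')
a=cv2.imread('pics/side1.png')[130:280,230:430]; b=cv2.imread('pics/top1.png')[100:250,250:450]
cv2.imwrite('pics/z1.png',np.vstack([cv2.resize(x,None,fx=2,fy=2,interpolation=cv2.INTER_CUBIC) for x in(a,b)]))
print(r.read_state()['joint_positions'])
print(proj('side',[.604,-.185,.236]),proj('top',[.604,-.185,.236]))
E
```

```text
[ 0.68    0.4046 -0.612   1.391   0.231   1.4165  0.5379]
(np.float64(337.1121077530769), np.float64(225.57467439997745), np.float64(1.347026101555573)) (np.float64(357.3905610476976), np.float64(169.217977752195), np.float64(1.3366055929527978))
```

View pics/z1.png

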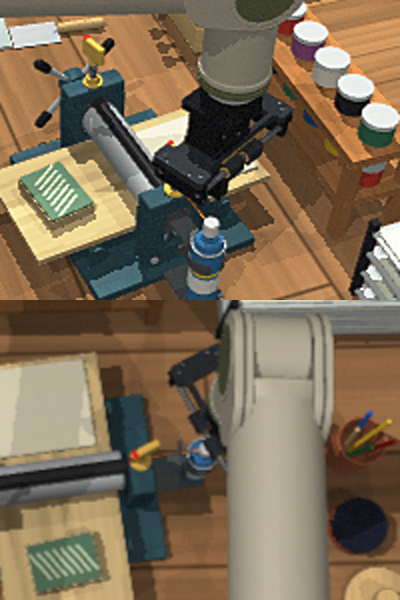

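Closed fingertips are above the cap (projected tip at side px (337,225), cap at about (335,241)), with the body clear of the grip. I descend now.

arm_command(rows=[[[0,0,-25],[0,0,0]],[[0,0,-18],[0,0,0]],[[0,0,-8],[0,0,0]],[[0,0,0],[0,0,0]]])

```text
clock: 3.45
ee_pos: [0.6042, -0.1855, 0.1866]
tcp_rot: [-1.395, 0.859, -0.858]
wrist_force: [0.0, -0.3, -0.1]
grip_width: 0.001
```

arm_command(rows=[[[0,0,-3],[0,0,0]],[[0,0,-3],[0,0,0]],[[0,0,0],[0,0,0]]])

```text
clock: 3.82
ee_pos: [0.6042, -0.1854, 0.1805]
tcp_rot: [-1.395, 0.859, -0.859]
wrist_force: [0.1, -0.3, -0.7]
grip_width: 0.008
```

arm_command(rows=[[[0,0,-2],[0,0,0]],[[0,0,-2],[0,0,0]],[[0,0,-1],[0,0,0]],[[0,0,0],[0,0,0]]])

```text
clock: 4.32
ee_pos: [0.6044, -0.1854, 0.1759]
tcp_rot: [-1.394, 0.858, -0.859]
wrist_force: [-1.2, -0.1, 4.6]
grip_width: 0.007
```

arm_command(rows=[[[0,0,-1],[0,0,0]],[[0,0,-1],[0,0,0]],[[0,0,0],[0,0,0]]])

```text
clock: 4.7
ee_pos: [0.6044, -0.1854, 0.1738]
tcp_rot: [-1.394, 0.858, -0.859]
wrist_force: [-0.4, 0.6, 5.5]
grip_width: 0.007
```

arm_command(rows=[[[0,0,-1],[0,0,0]],[[0,0,0],[0,0,0]],[[0,0,0],[0,0,0]]])

```text
clock: 5.08
ee_pos: [0.6044, -0.1855, 0.1735]
tcp_rot: [-1.395, 0.858, -0.86]
wrist_force: [-2.6, 0.6, 10.2]
grip_width: 0.003
```

arm_command(rows=[[[0,0,-1],[0,0,0]],[[0,0,0],[0,0,0]],[[0,0,0],[0,0,0]]])

```text
clock: 5.45
ee_pos: [0.6045, -0.1855, 0.1733]
tcp_rot: [-1.395, 0.858, -0.86]
wrist_force: [-5.7, 0.0, 16.0]
grip_width: 0.005
```

Hard stop confirmed: z holds at 0.1733 while the force climbs to 16 N. I lift and go to the screw.

arm_command(rows=[[[0,0,5],[0,0,0]],[[0,0,15],[0,0,0]],[[0,0,25],[0,0,0]],[[0,0,30],[0,0,0]],[[0,0,10],[0,0,0]]])

```text
clock: 6.08
ee_pos: [0.6049, -0.1854, 0.2585]
tcp_rot: [-1.394, 0.857, -0.86]
wrist_force: [0.1, 0.5, -0.2]
grip_width: 0.003
```

```bash
python3 - <<'E'
from meas import *
im,d=save('side','side2.png')
P,C,U,V=clouds('side','side2.png',(322,350,225,260)); C=C.astype(int); z=P[...,2]
m=(z>0.16)&(z<0.19)&(C.min(-1)>150); p=P[m]; print(m.sum(),p.mean(0),np.percentile(p[:,2],[50,75,90,100]))
P,C,U,V=clouds('side','side0.png',(322,350,225,260)); C=C.astype(int); z=P[...,2]
m=(z>0.16)&(z<0.19)&(C.min(-1)>150); p=P[m]; print(m.sum(),p.mean(0),np.percentile(p[:,2],[50,75,90,100]))
print(r.read_state()['ee_pos'],r.read_state()['wrist_force'])
a=im[130:280,230:430,::-1]; cv2.imwrite('pics/z2.png',cv2.resize(a,None,fx=3,fy=3))
E
```

```text
32 [ 0.6038 -0.1865  0.1773] [0.1778 0.1788 0.1794 0.181 ]
30 [ 0.604  -0.1861  0.1769] [0.1772 0.1787 0.1799 0.1814]
[ 0.6049 -0.1855  0.2587] [ 0.4461 -0.5087  0.8559]
```

View pics/z2.png

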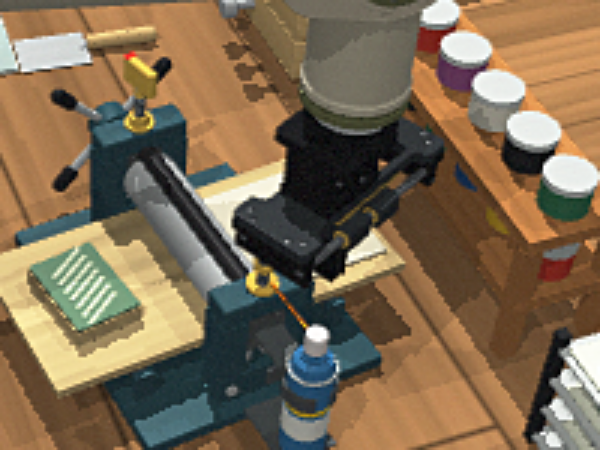

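The cap has sprung back (median height 0.1778, before 0.1772). I open the jaws and move over the grip.

arm_command(rows=[[[0,0,10],[0,0,0]],[[-2.5,22,0],[0,0,0]],[[-4,32,0],[0,0,0.005]],[[-4,30,0],[0,0,0]],[[-2,10,0],[0,0,0]]], jaw=1)

```text
clock: 6.75
ee_pos: [0.5912, -0.088, 0.2663]
tcp_rot: [-1.397, 0.853, -0.851]
wrist_force: [0.2, -0.5, -0.0]
grip_width: 0.487
```

arm_command(rows=[[[0,0,0],[0,0,0]],[[0,0,0],[0,0,0]],[[0,0,0],[0,0,0]]])

```text
clock: 7.12
ee_pos: [0.5918, -0.0926, 0.2663]
tcp_rot: [-1.396, 0.856, -0.856]
wrist_force: [1.2, 0.1, -0.8]
grip_width: 0.832
```

```bash
python3 - <<'E'
from meas import *
from scipy.spatial.transform import Rotation as Ro
s=r.read_state(); M=Ro.from_rotvec(s['tcp_rot']).as_matrix(); print(s['ee_pos'],s['joint_positions'],np.degrees(np.arctan2(M[1,2],M[0,2])),M[:,1],s['wrist_torque'],s['grip_width'])
ims=[]
for c in('side','top'):
    im,d=save(c,c+'3.png'); ims.append(cv2.resize((im[130:260,230:400] if c=='side' else im[110:240,250:420])[:,:,::-1],None,fx=3,fy=2.3,interpolation=cv2.INTER_CUBIC))
cv2.imwrite('pics/z3.png',np.vstack(ims))
E
```

```text
[ 0.5918 -0.0926  0.2663] [ 0.6005  0.3244 -0.6621  1.438   0.1988  1.4471  0.4096] 26.94794444011463 [-0.0002 -0.     -1.    ] [-0.005  -0.1519 -0.0128] 0.8322663948918345
```

View pics/z3.png

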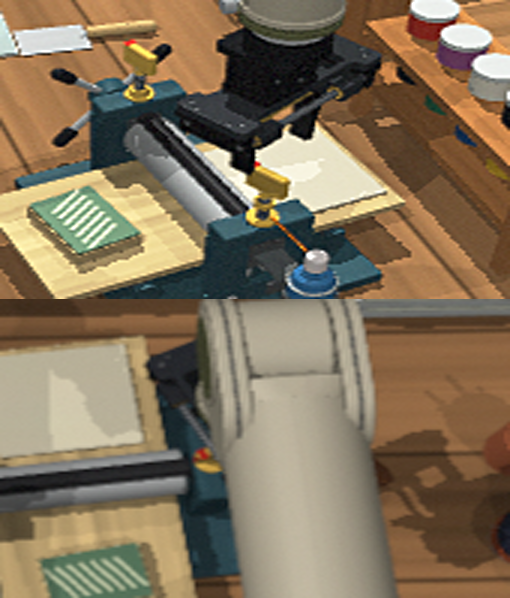

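Straddling the grip, jaw axis at 26.9°. I descend and grip.

arm_command(rows=[[[0,1,-25],[0,0,0]],[[0,0,-25],[0,0,0]],[[0,0,-14],[0,0,0]],[[0,0,-6],[0,0,0]],[[0,0,0],[0,0,0]]])

```text
clock: 7.85
ee_pos: [0.5919, -0.0905, 0.1969]
tcp_rot: [-1.396, 0.855, -0.855]
wrist_force: [-1.0, 0.3, 0.0]
grip_width: 0.995
```

arm_command(rows=[[[0,0,0],[0,0,0]],[[0,0,0],[0,0,0]],[[0,0,0],[0,0,0]],[[0,0,0],[0,0,0]],[[0,0,0],[0,0,0]]], jaw=0)

```text
clock: 8.48
ee_pos: [0.5918, -0.0904, 0.1966]
tcp_rot: [-1.396, 0.855, -0.855]
wrist_force: [0.7, 0.5, -0.4]
grip_width: 0.517
```

arm_command(rows=[[[0,0,0],[0,0,0]],[[0,0,0],[0,0,0]],[[0,0,0],[0,0,0]],[[0,0,0],[0,0,0]],[[0,0,0],[0,0,0]]])

```text
clock: 9.1
ee_pos: [0.5928, -0.0898, 0.1967]
tcp_rot: [-1.395, 0.853, -0.855]
wrist_force: [5.9, 2.3, -2.6]
grip_width: 0.137
```

```bash
cat > st.py <<'E'
from meas import *
from scipy.spatial.transform import Rotation as Ro
s=r.read_state(); M=Ro.from_rotvec(s['tcp_rot']).as_matrix(); print(s['clock'],s['ee_pos'],'jawaz',np.arctan2(M[1,2],M[0,2]),'F',s['wrist_force'],'T',s['wrist_torque'],s['grip_width'],'j',s['joint_positions'],'tau',s['tau'])
E
python3 st.py
```

```text
9.1 [ 0.5928 -0.0898  0.1967] jawaz 0.4727637420606408 F [ 5.9372  2.2769 -2.6444] T [ 0.3172 -1.3457  0.0802] 0.13662340301160664 j [ 0.597   0.3615 -0.6564  1.5423  0.2244  1.3122  0.3876] tau [  1.4407 -58.1751  -6.8598 -36.5989   0.2258   2.0026  -0.053 ]
```

Gripped (opening 11.9 mm). I relieve the small side load, then turn clockwise.

arm_command(rows=[[[1,0.5,0],[0,0,0]],[[0,0,0],[0,0,-0.06]],[[0,0,0],[0,0,-0.1]],[[0,0,0],[0,0,-0.1]],[[0,0,0],[0,0,-0.1]]])

```text
clock: 9.72
ee_pos: [0.5929, -0.0897, 0.1966]
tcp_rot: [-1.258, 1.128, -1.129]
wrist_force: [2.6, -0.3, -1.6]
grip_width: 0.136
```

```bash
python3 st.py
```

```text
9.725 [ 0.5929 -0.0897  0.1966] jawaz 0.10901163397489967 F [ 2.6438 -0.2588 -1.6327] T [ 0.1627 -0.5166  0.0182] 0.1357201549115009 j [ 0.5536  0.3519 -0.6004  1.5425  0.2027  1.3097  0.0384] tau [  1.4468 -57.9219  -7.0285 -37.5819   0.2088   0.8288   1.5401]
```

arm_command(rows=[[[0,0,0],[0,0,-0.1]],[[0,0,0],[0,0,-0.1]],[[0,0,0],[0,0,-0.1]],[[0,0,0],[0,0,-0.1]],[[0,0,0],[0,0,0]]])

```text
clock: 10.35
ee_pos: [0.5928, -0.0897, 0.1964]
tcp_rot: [-1.059, 1.418, -1.417]
wrist_force: [3.2, 1.3, -2.6]
grip_width: 0.136
```

```bash
python3 st.py
```

```text
10.35 [ 0.5928 -0.0897  0.1964] jawaz -0.2872613992854497 F [ 3.1695  1.2739 -2.5503] T [ 0.2324 -0.6039 -0.0666] 0.13590289125054492 j [ 0.5086  0.3411 -0.5415  1.5451  0.1795  1.3052 -0.3419] tau [  0.5584 -59.2081  -5.5028 -38.0143   0.2039   0.8912  -1.009 ]
```

arm_command(rows=[[[0,0,0],[0,0,-0.08]],[[0,0,0],[0,0,-0.08]],[[0,0,0],[0,0,-0.08]],[[0,0,0],[0,0,-0.08]],[[0,0,0],[0,0,0]]])

```text
clock: 10.98
ee_pos: [0.5928, -0.0896, 0.1964]
tcp_rot: [-0.86, 1.639, -1.639]
wrist_force: [2.9, 0.3, -3.1]
grip_width: 0.137
```

```bash
python3 st.py; python3 - <<'E'
from h import *
ims=[]
for c in('side','top'):
    im,d=save(c,c+'4.png'); ims.append(cv2.resize((im[150:250,270:400] if c=='side' else im[130:230,250:380])[:,:,::-1],None,fx=4,fy=3,interpolation=cv2.INTER_CUBIC))
cv2.imwrite('pics/z4.png',np.vstack(ims))
E
```

```text
10.975 [ 0.5928 -0.0896  0.1964] jawaz -0.6045039293248528 F [ 2.892   0.2532 -3.0993] T [ 0.2356 -0.7016  0.622 ] 0.1368395605696492 j [ 0.4734  0.3337 -0.4962  1.5472  0.1624  1.3019 -0.6475] tau [  1.2338 -60.0607  -4.3058 -38.497    0.0386   1.0293  -1.4668]
```

View pics/z4.png

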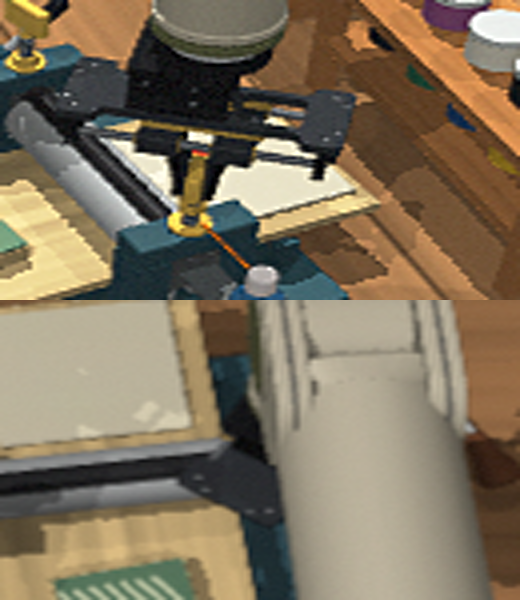

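```bash
python3 st.py; python3 - <<'E'
from meas import *
P,C,U,V=clouds('side','side4.png',(300,340,180,225)); C=C.astype(int); z=P[...,2]
R,G,B=C[...,0],C[...,1],C[...,2]
m=(z>0.19)&(z<.236)&(R>1.5*B)&(R>90)&(np.hypot(P[...,0]-.592,P[...,1]+.091)<.035); p=P[m]; print(m.sum(),p.mean(0)); 
m2=m&(z>.2); p=P[m2]; q=p[:,:2]-p[:,:2].mean(0); w,v=np.linalg.eigh(q.T@q); print(v[:,1],np.degrees(np.arctan2(v[1,1],v[0,1])),np.ptp(q@v[:,1]),np.sqrt(w/len(q)))
red=m&(R>150)&(G<90); print(P[red])
cv2.imwrite('pics/z4b.png',cv2.resize(cv2.imread('pics/side4.png')[170:240,290:370],None,fx=8,fy=8,interpolation=cv2.INTER_CUBIC))
E
```

```text
11.075 [ 0.5928 -0.0896  0.1964] jawaz -0.6042297180315268 F [ 3.3395  1.2848 -3.8611] T [ 0.3119 -0.7822  0.5867] 0.1399740857402152 j [ 0.4737  0.3336 -0.4965  1.5472  0.1623  1.302  -0.6471] tau [  1.4023 -60.3066  -4.305  -38.6191   0.174    1.1206  -0.667 ]
71 [ 0.5876 -0.1008  0.2223]
[0.494  0.8695] 60.396478322068845 0.04619818297306528 [0.0032 0.0129]
[[ 0.5987 -0.0729  0.2282]
 [ 0.6021 -0.0788  0.2286]]
```

View pics/z4b.png

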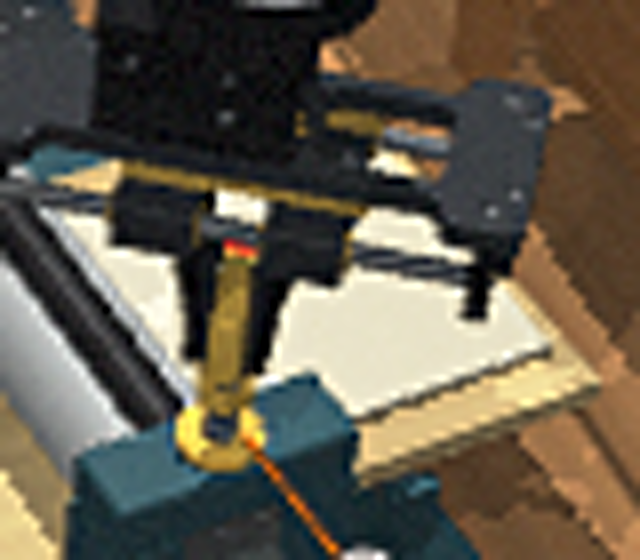

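Tz has jumped to +0.6 N m, ten times the running torque, and the opening is just starting to widen, so the screw is on its stop. I unload in small steps to find the exact seat angle.

arm_command(rows=[[[0,0,0],[0,0,0.01]],[[0,0,0],[0,0,0]]])

```text
clock: 11.32
ee_pos: [0.5927, -0.0897, 0.1964]
tcp_rot: [-0.865, 1.634, -1.633]
wrist_force: [3.8, 1.9, -6.0]
grip_width: 0.138
```

```bash
sed -i "s/,'j'.*$/)/" st.py; python3 st.py
```

```text
11.325 [ 0.5927 -0.0897  0.1964] jawaz -0.5965916525787734 F [ 3.8428  1.8659 -6.0017] T [ 0.4161 -0.9197  0.551 ] 0.13790800498534303
```

arm_command(rows=[[[0,0,0],[0,0,0.015]],[[0,0,0],[0,0,0]]])

```text
clock: 11.58
ee_pos: [0.5927, -0.0898, 0.1964]
tcp_rot: [-0.875, 1.624, -1.624]
wrist_force: [5.1, 1.3, -6.6]
grip_width: 0.136
```

```bash
python3 st.py
```

```text
11.575 [ 0.5927 -0.0898  0.1964] jawaz -0.5823939317177064 F [ 5.1341  1.2823 -6.6171] T [ 0.6207 -0.973   0.3644] 0.1355316333530689
```

arm_command(rows=[[[0,0,0],[0,0,0.015]],[[0,0,0],[0,0,0]]])

```text
clock: 11.82
ee_pos: [0.5927, -0.0898, 0.1964]
tcp_rot: [-0.885, 1.614, -1.613]
wrist_force: [3.1, 2.5, -7.8]
grip_width: 0.134
```

```bash
python3 st.py
```

```text
11.825 [ 0.5927 -0.0898  0.1964] jawaz -0.567642604642401 F [ 3.1184  2.4815 -7.7668] T [ 0.7481 -1.0164  0.23  ] 0.1335442868164484
```

arm_command(rows=[[[0,0,0],[0,0,0.015]],[[0,0,0],[0,0,0]]])

```text
clock: 12.08
ee_pos: [0.5927, -0.0898, 0.1964]
tcp_rot: [-0.895, 1.604, -1.603]
wrist_force: [5.0, 3.1, -8.3]
grip_width: 0.138
```

```bash
python3 st.py
```

```text
12.075 [ 0.5927 -0.0898  0.1964] jawaz -0.5531813609514658 F [ 4.9841  3.0911 -8.291 ] T [ 0.725  -1.1201  0.0355] 0.13779110031607567
```

arm_command(rows=[[[0,0,0],[0,0,0.015]],[[0,0,0],[0,0,0]]])

```text
clock: 12.32
ee_pos: [0.5927, -0.0898, 0.1964]
tcp_rot: [-0.905, 1.594, -1.593]
wrist_force: [3.6, 3.3, -8.0]
grip_width: 0.139
```

```bash
python3 st.py
```

```text
12.325 [ 0.5927 -0.0898  0.1964] jawaz -0.5382086170029445 F [ 3.5925  3.2939 -7.957 ] T [ 0.7829 -1.0588 -0.0745] 0.1388135510629068
```

arm_command(rows=[[[0,0,0],[0,0,0.02]],[[0,0,0],[0,0,0]]])

```text
clock: 12.58
ee_pos: [0.5927, -0.0898, 0.1964]
tcp_rot: [-0.918, 1.58, -1.579]
wrist_force: [3.8, 2.6, -7.3]
grip_width: 0.136
```

```bash
python3 st.py
```

```text
12.575 [ 0.5927 -0.0898  0.1964] jawaz -0.5181523757743581 F [ 3.7674  2.6118 -7.2526] T [ 0.7205 -1.0661  0.0031] 0.1362243165523298
```

arm_command(rows=[[[0,0,0],[0,0,0.03]],[[0,0,0],[0,0,0]]])

```text
clock: 12.82
ee_pos: [0.5927, -0.0898, 0.1964]
tcp_rot: [-0.937, 1.559, -1.559]
wrist_force: [4.1, 2.7, -7.8]
grip_width: 0.137
```

```bash
python3 st.py
```

```text
12.825 [ 0.5927 -0.0898  0.1964] jawaz -0.4879668065442586 F [ 4.1445  2.6678 -7.754 ] T [ 0.7476 -0.9987  0.0505] 0.1374136558619808
```

The torque ramp unloads along −12 N m/rad and levels out at a jaw azimuth of about −0.545, so that is the seat. It implies a start angle of about 1.02, inside the stated range. The picture's plate angle of about 60° agrees too. Target jaw azimuth is −0.545 + 1.571 = 1.026, so I turn back +1.51.

arm_command(rows=[[[0,0,0],[0,0,0.08]],[[0,0,0],[0,0,0.1]],[[0,0,0],[0,0,0.1]],[[0,0,0],[0,0,0.1]],[[0,0,0],[0,0,0.1]]])

```text
clock: 13.45
ee_pos: [0.5928, -0.0899, 0.1966]
tcp_rot: [-1.206, 1.213, -1.213]
wrist_force: [4.8, 2.3, -7.5]
grip_width: 0.135
```

arm_command(rows=[[[0,0,0],[0,0,0.1]],[[0,0,0],[0,0,0.1]],[[0,0,0],[0,0,0.1]],[[0,0,0],[0,0,0.1]],[[0,0,0],[0,0,0.1]]])

```text
clock: 14.08
ee_pos: [0.5929, -0.0899, 0.1967]
tcp_rot: [-1.403, 0.837, -0.838]
wrist_force: [3.9, 3.0, -5.8]
grip_width: 0.136
```

```bash
python3 st.py
```

```text
14.075 [ 0.5929 -0.0899  0.1967] jawaz 0.49480647191099447 F [ 3.8615  2.9759 -5.8003] T [ 0.7212 -1.0867 -0.0916] 0.13560716008159607
```

arm_command(rows=[[[0,0,0],[0,0,0.1]],[[0,0,0],[0,0,0.1]],[[0,0,0],[0,0,0.1]],[[0,0,0],[0,0,0.1]],[[0,0,0],[0,0,0.08]]])

```text
clock: 14.7
ee_pos: [0.5929, -0.0899, 0.1968]
tcp_rot: [-1.519, 0.467, -0.468]
wrist_force: [3.6, 3.4, -5.6]
grip_width: 0.136
```

arm_command(rows=[[[0,0,0],[0,0,0]],[[0,0,0],[0,0,0]],[[0,0,0],[0,0,0]]])

```text
clock: 15.08
ee_pos: [0.593, -0.0899, 0.1969]
tcp_rot: [-1.519, 0.469, -0.47]
wrist_force: [4.5, 3.0, -5.3]
grip_width: 0.135
```

```bash
python3 st.py
```

```text
15.075 [ 0.593  -0.0899  0.1969] jawaz 0.9716680902869855 F [ 4.4672  2.9897 -5.2557] T [ 0.7257 -1.0683  0.0574] 0.13505257096102002
```

arm_command(rows=[[[0,0,0],[0,0,0.03]],[[0,0,0],[0,0,0.025]],[[0,0,0],[0,0,0]],[[0,0,0],[0,0,0]]])

```text
clock: 15.58
ee_pos: [0.593, -0.0899, 0.1969]
tcp_rot: [-1.528, 0.426, -0.427]
wrist_force: [4.4, 2.8, -6.3]
grip_width: 0.141
```

```bash
python3 st.py; python3 - <<'E'
from meas import *
im,d=save('side','side5.png'); save('top','top5.png')
P,C,U,V=clouds('side','side5.png',(300,345,180,228)); C=C.astype(int); z=P[...,2]
R,G,B=C[...,0],C[...,1],C[...,2]
m=(z>0.2)&(z<.236)&(R>1.5*B)&(R>90)&(np.hypot(P[...,0]-.592,P[...,1]+.091)<.035); p=P[m]; q=p[:,:2]-p[:,:2].mean(0); w,v=np.linalg.eigh(q.T@q); print(m.sum(),p.mean(0),np.degrees(np.arctan2(v[1,1],v[0,1])),np.sqrt(w/len(q)))
print(P[m&(R>150)&(G<90)])
cv2.imwrite('pics/z5.png',cv2.resize(cv2.imread('pics/side5.png')[140:260,250:390],None,fx=5,fy=5,interpolation=cv2.INTER_CUBIC))
P,C,U,V=clouds('side','side5.png',(255,300,140,190)); z=P[...,2]; p=P[(z>.222)&(z<.24)];q=p[:,:2]-p[:,:2].mean(0); w,v=np.linalg.eigh(q.T@q); print('left',p.mean(0),v[:,1])
E
```

```text
15.575 [ 0.593  -0.0899  0.1969] jawaz 1.0266876325573895 F [ 4.4106  2.8466 -6.2702] T [ 0.7148 -1.1346 -0.0054] 0.14130195028090267
0 [nan nan nan] 90.0 [nan nan]
[]
left [0.5618 0.1634 0.2279] [-0.2848  0.9586]<stdin>:5: RuntimeWarning: Mean of empty slice.
  ret = um.true_divide(
<stdin>:5: RuntimeWarning: invalid value encountered in divide
```

View pics/z5.png

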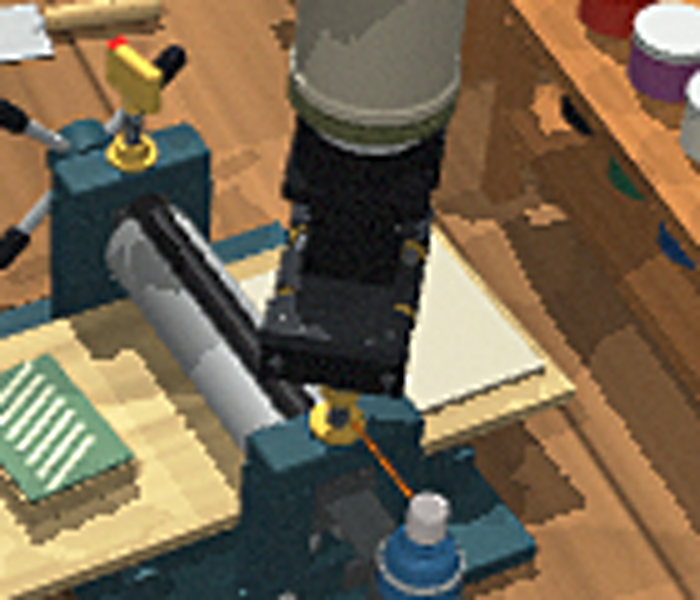

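The left screw is unchanged, the cap is up and the gripper still holds the right grip, though this view hides the plate. I check the top view and settle once more.

```bash
python3 - <<'E'
import cv2
cv2.imwrite('pics/z6.png',cv2.resize(cv2.imread('pics/top5.png')[130:220,250:390],None,fx=5,fy=5,interpolation=cv2.INTER_CUBIC))
E
```

View pics/z6.png

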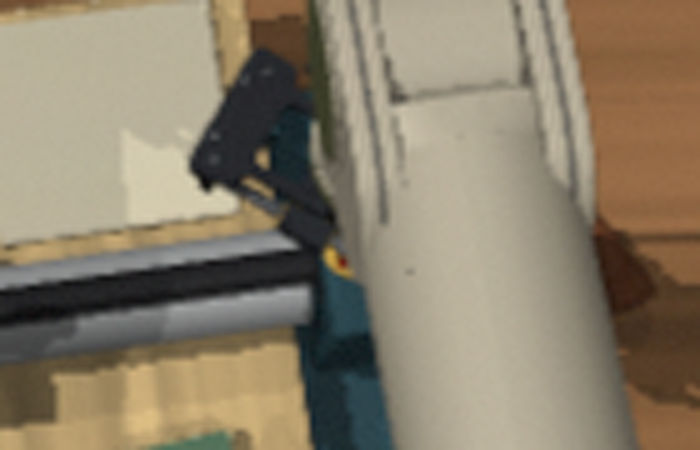

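arm_command(rows=[[[0,0,0],[0,0,0]],[[0,0,0],[0,0,0]],[[0,0,0],[0,0,0]],[[0,0,0],[0,0,0]]])

```text
clock: 16.18
ee_pos: [0.593, -0.0899, 0.1969]
tcp_rot: [-1.528, 0.426, -0.427]
wrist_force: [4.1, 3.4, -5.2]
grip_width: 0.137
```

```bash
python3 st.py
```

```text
16.175 [ 0.593  -0.0899  0.1969] jawaz 1.026567897429908 F [ 4.1255  3.4186 -5.1797] T [ 0.7661 -1.1     0.0379] 0.13659348057238682
```

```bash
python3 - <<'E'
from meas import *
print(onplane('top',319,182.4,.228), proj('top',[.5747,-.0797,.228]))
P,C,U,V=clouds('top','top5.png',(312,326,175,190)); C=C.astype(int); m=(C[...,0]>130)&(C[...,1]<90); print(P[m],U[m],V[m])
print(r.hand_in())
E
```

```text
[ 0.571  -0.0788  0.228 ] (np.float64(319.26092629555734), np.float64(181.0686999684182), np.float64(1.3394078176306123))
[[ 0.5736 -0.0781  0.2062]] [318] [183]
the job is handed in; nothing more can be done
None
```

The right-hand screw was oiled, seated and backed off a quarter turn, and I handed in with the gripper still holding it. The reading there was steady, and the clock was about 16 s of the 54 s allowed.

- **Lubricant cap:** I pressed it down to its stop, where the force rose to 16 N while the cap moved no further (top at 173 mm). It then sprang back; the camera's height readings matched those from before.
- **Seating:** Turning clockwise took about 1.02 rad, which is inside the stated starting range. At the stop the torque rose to about 0.6 Nm, roughly ten times the turning torque. As I unloaded it in small steps, the torque levelled out at a jaw angle of −0.545 rad (good to about 0.01 rad), so I took that as the seat.
- **Back-off:** The final jaw angle is 1.027 rad, which is 1.571 rad from the seat. In the top view the red mark shows within about 1.5 pixels of where it should be.
- **Other things:** The left-hand screw measured the same afterwards, and the arm never came near the loose items.

**Checks that were limited:** The gripper hides most of the plate in the last pictures, so the final angle rests on the jaw angle plus that one glimpse of the red mark. A side load of about 5 N and a downward pull of about 5 N remained on the held grip.

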